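# Draw a stuck aperture mask out of a projector gate with a hooked pick

### The arm

A 6-joint arm with a two-finger parallel gripper is mounted at the origin on the work surface. World frame = base frame: x ahead of the robot, y to its left, z up, the work surface at z = 0. Lengths are in m, angles in rad, forces in N, time in s.
With the tool pointing down it reaches from about 0.225 to 0.875 m from the base axis. Payload 3.4 kg.
Tool frame: the origin (TCP) lies at the very end of the fingers, on their centre line; the grasp point (between the pads) lies 19 mm behind it; z points along the fingers, y is the line along which they close (so a half turn about z gives the same grasp; the last joint's range is limited). The gripper opens to 85 mm and grips with 20 to 120 N. Pads are 22 mm wide; open, the fingers measure 114 mm over their backs; the gripper's body (76 mm by 85 mm) begins 54 mm behind the grasp point. The pads swing forward as they close: fully open they stand 13 mm farther back than shut.
Start: joints at [-1.228, 0.276, 1.505, -0, 1.361, -0.121], TCP at [0.257, -0.514, 0.231] pointing down, gripper open.
Joint ranges: [-2.89, 2.89], [-0.75, 2.08], [0.22, 2.7], [-1.18, 4.32], [0.11, 2.71], [-2.7, 2.7]. Speed limits (rad/s): [2.57, 2.57, 3.14, 3.14, 3.14, 3.14].

### API

Orientations are given as a unit quaternion [w, x, y, z].
In Python, from rig import get_state, optics, sign_off gives the robot as it stands.
- The arm moves only by the tool send_rows, never from a script. Its argument "increments" is a list of rows, each an object with "gripper": the gripper's target within -1 to 1 (shut at 1, half-way at 0, fully open at -1); "linear": the shift along the world's x, y, z in m, a list of three; "delta_rot": the turn, a rotation vector about the world's x, y, z in rad, a list of three. In form: [{"gripper": gripper, "linear": [dx, dy, dz], "delta_rot": [rx, ry, rz]}, ...]. A call has 1 to 8 rows; each row is the pose to reach, as a shift and turn from the pose commanded when the call began; what a row does not reach only later rows make up. A row lasts 1/10 s, in which the tool goes at most 50 mm and 8.59 degrees, less where a joint would pass 70% of its speed; a pose out of reach is approached as far as the arm can. A call with a gripper value outside its range is refused whole. The fingers move at their own pace and stop on an object; "newtons" is the grip in N (left out, the last holds). Time passes only in rows, so rows that repeat a pose let the fingers close. It gives the time, the measured TCP pose, the force, the opening and the grip force at its end, in the units of the state.
- get_state(): the state, without advancing time (a new reading comes with each control period).
- optics.get_image(name): name is "scene" or "side" or "wrist"; returns a dict with "pixels" (400x640x3 uint8, blue, green, red), "K" (3x3 intrinsics, pixels), "rvec" (rotation vector, rad) and "tvec" (3), from world to camera coordinates, as OpenCV has them; the wrist camera has in their place "T_tool_cam" (4x4, takes a point from camera to tool coordinates, whose origin is the TCP and whose axes are the flange's). Camera axes: x right, y down, z forward; pixel columns grow to the right and rows downward; lengths in m; the calibration is good to about 2 mm. A picture is of the moment at which its call begins: read the wrist's pose just before it. There is no depth.
- sign_off(): hands the job in; it is judged then, once.
The state is a dict: "clock": time; "qpos": joint angles; "qd": joint speeds; "effort": joint torques, N m; "position": TCP position; "ee_rot": TCP orientation; "contact_force": force on the tool from outside, world axes, zero at the start; "moment": the same for the moment, N m; "width": finger opening in m; "gripper_force": force on a finger pad.
Only numpy, scipy, OpenCV 4.12 (cv2) and the standard library are available. Lean on these libraries where they do the work, as an engineer would, in place of code of your own. Each camera call takes 0.05 s, during which the arm holds its last target. There are 200 camera calls.

### The job

Take the red-handled hooked pick out of the brass socket, reach its hook down through the slit into the window of the brass aperture mask, and press the sprung bed down gently to free the mask: by about 2 mm, no deeper than 3. Keeping the bed pressed, drag the mask out with the hook (never with the fingers) until it lies wholly clear of the roof, flat on the open landing, without forcing it while it is clamped. Then put the pick back upright in the brass socket, fully seated, and leave the bulb, film can, wrench and knob alone.

Things in the scene. Friction and masses are not known exactly. Their poses are not given: they have to be found in the camera images.
- gate: Grey film gate block, fixed. Origin on the bench under the slot's mouth; slot along x, channel 36 mm wide. x = 0 to +100 mm: roofed by two aluminium strips (underside 28, top 36 mm above the bench) that leave a slit 13 mm wide along y = 0, open at the mouth; closed rear wall at x = +100. It takes no more than 20 N from the pick.
- landing (a point): Middle of the open landing, 45 mm outside the mouth (gate x = -45 mm), 22 mm above the bench, axes as the gate's. The landing runs from gate x = 0 to -90 mm with the same bed as floor, no roof, side walls 28 mm high; a lip 30 mm high closes it at x = -90 mm.
- bed: Dark polished slippery sprung floor of slot and landing, 34.5 mm wide. Origin on its top face at the mouth, 22 mm above the bench with the mask clamped. Clamps the mask up against the roof with 8 N; sinks level at 3 N per mm wherever pressed (11 N: 1 mm, 14 N: 2 mm), travel 9 mm; if nothing clamps it, it rises 1 mm. More than 20 N marks it.
- mask: Brass plate 56 (x) x 32 (y) x 6 mm, about 60 g, with a window 24 (x) x 16 (y) mm through its middle. Origin: centre of its underside; x axis along the gate's x. Starts under the roof, window seen through the slit. While clamped it takes 8 N or more to drag; more than 6 N on it scratches it. With the bed pressed it slides freely (under 2 N).
- pick: Hooked pick, 140 g, upright in the stand. Origin on its axis at the underside of its steel collar (42 mm dia, 6 thick), z up. Below: tapered ferrule 14 mm long (28 to 18 mm dia), then a 5 mm rod whose foot bends to +x: toe 5 mm thick, from 2.5 mm behind the axis to 12.5 ahead. Rod locked at an unknown extension: toe underside 40 to 66 mm below the origin, to be felt.
- pick_grip (a point): Grip point of the pick, on its axis 30 mm above the pick's origin, axes as the pick's. The red handle is square, 22 x 22 mm, sides along the pick's x and y, from 6 to 64 mm above the pick's origin.
- stand: Brass lamp socket used as the pick's stand, a fixed upright tube 75 mm high, outside 54 mm, bore 34 mm dia. Origin: on the bench on its axis. The seated pick's collar rests on the rim, its origin 75 mm above the bench.
- bulb: Milk-glass bulb standing on its brass cap, 62 mm dia, 94 mm tall, origin at its foot. Leave alone.
- film_can: Olive film can lying flat, 154 mm dia, 22 mm high, origin at centre of its underside. Leave alone.
- wrench: Steel lens wrench lying flat along its x axis, 160 mm long. Leave alone.
- knob: Walnut crank knob, 40 mm dia, 35 mm high, origin at its foot. Leave alone.
Mind the look-alikes: they are no part of the job. Leave any black look-alike of the pick alone. Of the things that look like the gate, the smaller one is meant.

How it is judged:
By the outcome, as a careful person would: the job done as asked, in the order asked, and still so for the second after the job is handed in, with the robot touching nothing.
It also fails if it takes over 67 s, if anything falls off the work surface, if the arm or the gripper's body presses on something with over 40 N, if the wrist force passes 120 N, or if a joint passes its speed limit or range.

## Working session

There is one attempt and no reset: what is moved stays moved. The work goes in short steps, Python scripts to look and compute and a tool call to move; the robot and the scene stay as the last step left them, time stands still between calls to the robot, and variables do not carry over. Pictures are saved under pics/ and viewed, at most 10 in all, crops included, and the job is handed in when it is done.

Besides the shell and the picture viewer there is one more tool, called after "Call:" by a JSON object that holds its "method" and its "body". send_rows: Moves the arm, as the interface text tells. Its arguments: {"type":"object","properties":{"increments":{"type":"array"},"newtons":{"type":"number"}},"required":["increments"]}

```bash
mkdir -p pics; ls; cat > h.py <<'E'
import numpy as np, cv2
from scipy.spatial.transform import Rotation as R
from rig import get_state, optics, sign_off
def cam(name):
    s=get_state(); d=optics.get_image(name); K=np.array(d["K"])
    if name=="wrist":
        q=s["ee_rot"]; T=np.eye(4); T[:3,:3]=R.from_quat([q[1],q[2],q[3],q[0]]).as_matrix(); T[:3,3]=s["position"]
        M=T@np.array(d["T_tool_cam"]); Rc=M[:3,:3]; c=M[:3,3]
    else:
        Rw=cv2.Rodrigues(np.array(d["rvec"],float))[0]; Rc=Rw.T; c=-Rw.T@np.array(d["tvec"],float).ravel()
    return np.array(d["pixels"]),K,Rc,c
def ray(K,Rc,uv):
    return Rc@np.linalg.solve(K,[uv[0],uv[1],1.])
def onz(K,Rc,c,uv,z):
    r=ray(K,Rc,uv); return c+r*(z-c[2])/r[2]
def proj(K,Rc,c,P):
    p=K@(Rc.T@(np.asarray(P)-c)); return p[:2]/p[2]
E
python3 - <<'E'
from h import *
s=get_state(); print({k:np.round(v,3) for k,v in s.items()})
ims=[]
for n in("scene","side","wrist"):
    p,K,Rc,c=cam(n); cv2.imwrite(f"pics/{n}0.png",p); np.savez(f"{n}0.npz",p=p,K=K,Rc=Rc,c=c); print(n,c.round(3),Rc[:,2].round(3),K[0,0])
E
```

```text
pics
{'clock': np.float64(0.0), 'qpos': array([-1.228,  0.277,  1.506, -0.   ,  1.361, -0.121]), 'qd': array([ 0.   ,  0.002, -0.001,  0.001, -0.001,  0.001]), 'effort': array([-0.0000e+00, -4.1678e+01, -2.4580e+01, -0.0000e+00,  1.1000e-02,
        0.0000e+00]), 'position': array([ 0.257, -0.514,  0.23 ]), 'ee_rot': array([-0.001,  0.973,  0.23 , -0.   ]), 'contact_force': array([ 0.294, -0.275, -0.547]), 'moment': array([-0.009, -0.036, -0.009]), 'gripper_force': np.float64(0.0), 'width': np.float64(0.085)}
scene [0.774 0.393 0.78 ] [-0.33 -0.5  -0.8 ] 363.8896126326477
side [0.319 0.722 0.826] [ 0.153 -0.693 -0.705] 471.4998024325348
wrist [ 0.325 -0.48   0.372] [-0.271 -0.133 -0.953] 354.6459199395801
```

View pics/scene0.png

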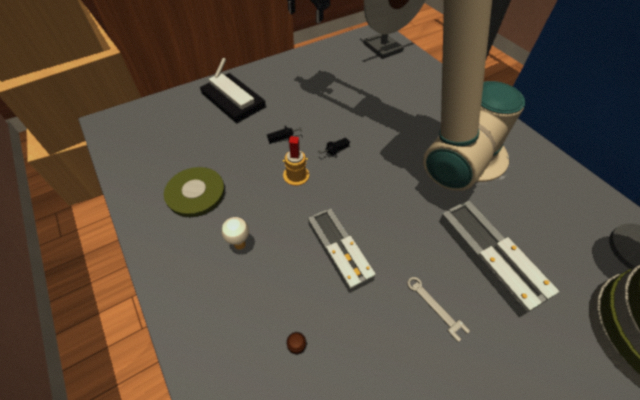

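View pics/side0.png

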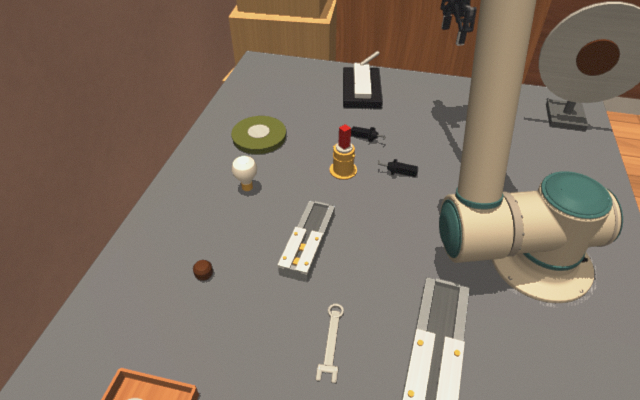

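Scene view: the small gate is at (341,247), the larger look-alike at (500,255). The red-handled pick stands in the brass socket at (295,162), and black look-alikes lie at (281,133) and (335,147). The small gate (mask visible in its slit) and the red upright pick fit the description. I'll confirm that in one enlarged crop.

```bash
python3 - <<'E'
from h import *
a=np.load("scene0.npz");b=np.load("side0.npz")
ca=cv2.resize(a["p"][125:300,265:395],None,fx=3,fy=3,interpolation=cv2.INTER_CUBIC)
cb=cv2.resize(b["p"][115:290,265:395],None,fx=3,fy=3,interpolation=cv2.INTER_CUBIC)
cv2.imwrite("pics/crop1.png",np.hstack([ca,cb]))
def red(p):
    h=cv2.cvtColor(p,cv2.COLOR_BGR2HSV); m=((h[...,0]<6)|(h[...,0]>174))&(h[...,1]>190)&(h[...,2]>60)
    n,l,st,ce=cv2.connectedComponentsWithStats(m.astype(np.uint8)); return [(st[i].tolist(),ce[i].round(1).tolist()) for i in range(1,n) if st[i,4]>40]
print(red(a["p"]),red(b["p"]))
def tri(u,v):
    A=[];B=[]
    M=np.zeros((3,3));y=np.zeros(3)
    for d,w in((a,u),(b,v)):
        r=ray(d["K"],d["Rc"],w);r/=np.linalg.norm(r);P=np.eye(3)-np.outer(r,r);M+=P;y+=P@d["c"]
    return np.linalg.solve(M,y).round(4)
for z in (.0,):
  print("stand foot",onz(a["K"],a["Rc"],a["c"],(296,176),z),onz(b["K"],b["Rc"],b["c"],(343,169),z))
E
```

```text
[([289, 136, 9, 21, 151], [293.5, 145.7])] [([340, 125, 11, 23, 142], [344.3, 134.7])]
stand foot [ 0.48162995 -0.18934636  0.        ] [ 4.80130073e-01 -1.94397251e-01 -1.11022302e-16]
```

View pics/crop1.png

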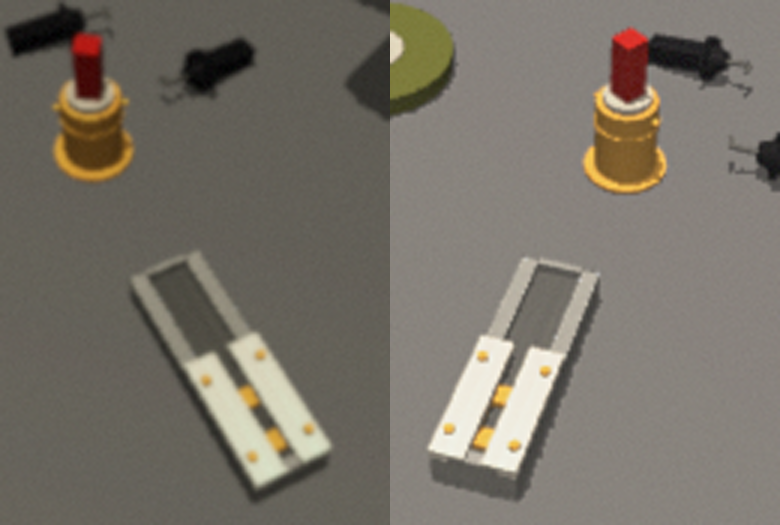

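The crop confirms it: red square handle upright in the socket, and the small gate with the brass mask showing in its slit. The landing end faces the stand. Moving above the pick for a close look.

Call:
{"method": "send_rows", "body": {"increments": [{"gripper": -1, "linear": [0.03, 0.04, 0.0], "delta_rot": [0, 0, 0]}, {"gripper": -1, "linear": [0.06, 0.08, 0.01], "delta_rot": [0, 0, 0]}, {"gripper": -1, "linear": [0.09, 0.12, 0.02], "delta_rot": [0, 0, 0]}, {"gripper": -1, "linear": [0.12, 0.16, 0.02], "delta_rot": [0, 0, 0]}, {"gripper": -1, "linear": [0.15, 0.21, 0.02], "delta_rot": [0, 0, 0]}, {"gripper": -1, "linear": [0.18, 0.25, 0.02], "delta_rot": [0, 0, 0]}, {"gripper": -1, "linear": [0.2, 0.29, 0.02], "delta_rot": [0, 0, 0]}, {"gripper": -1, "linear": [0.22, 0.32, 0.02], "delta_rot": [0, 0, 0]}]}}

```text
clock: 0.95
position: [0.4777, -0.1915, 0.2512]
ee_rot: [-0.0, 0.973, 0.23, -0.0]
contact_force: [1.0, -1.0, -0.4]
width: 0.0855
gripper_force: 0.0
```

Call:
{"method": "send_rows", "body": {"increments": [{"gripper": -1, "linear": [0, 0, 0], "delta_rot": [0, 0, 0]}, {"gripper": -1, "linear": [0, 0, 0], "delta_rot": [0, 0, 0]}, {"gripper": -1, "linear": [0, 0, 0], "delta_rot": [0, 0, 0]}]}}

```text
clock: 1.25
position: [0.4767, -0.1951, 0.2511]
ee_rot: [0.0, 0.973, 0.23, -0.0]
contact_force: [0.7, 0.6, -0.9]
width: 0.0853
gripper_force: 0.0
```

```bash
python3 - <<'E'
from h import *
a=np.load("scene0.npz");b=np.load("side0.npz")
for nm,pa,pb in(("mouth L",(186,360),(93,337)),("mouth R",(259,335),(175,355)),("rear R",(330,455),(127,470)),("rear L",(255,500),(40,452))):
  print(nm,[onz(d["K"],d["Rc"],d["c"],(265+p[0]/3,o+p[1]/3),.036).round(4) for d,p,o in((a,pa,125),(b,pb,115))])
p,K,Rc,c=cam("wrist"); np.savez("w1.npz",p=p,K=K,Rc=Rc,c=c); cv2.imwrite("pics/w1.png",p)
h=cv2.cvtColor(p,cv2.COLOR_BGR2HSV); m=((((h[...,0]<6)|(h[...,0]>174))&(h[...,1]>150)&(h[...,2]>130))*255).astype(np.uint8)
n,l,st,ce=cv2.connectedComponentsWithStats(m); print(st[1:].tolist())
i=1+np.argmax(st[1:,4]); print(ce[i], h[l==i][:,2].min(),np.percentile(h[l==i][:,2],[10,50,90]))
print(get_state()["position"])
E
```

```text
mouth L [array([0.5355, 0.0556, 0.036 ]), array([0.5361, 0.0606, 0.036 ])]
mouth R [array([0.4746, 0.0666, 0.036 ]), array([0.4729, 0.0639, 0.036 ])]
rear R [array([0.4875, 0.1768, 0.036 ]), array([0.4814, 0.1714, 0.036 ])]
rear L [array([0.5538, 0.1764, 0.036 ]), array([0.5435, 0.1703, 0.036 ])]
[[299, 169, 36, 36, 755]]
[316.54304636 186.73907285] 131 [144. 148. 150.]
[ 0.47661083 -0.19540485  0.25115367]
```

View pics/w1.png

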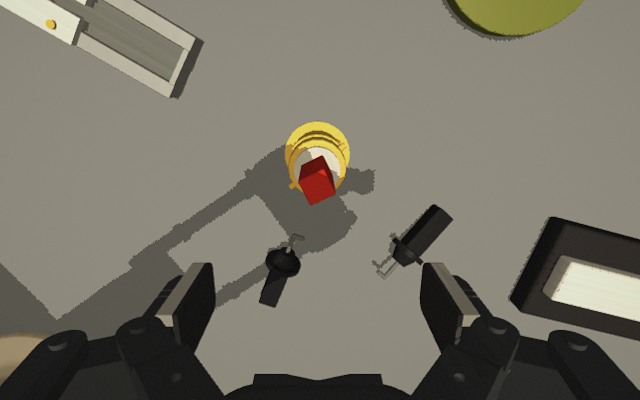

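```bash
python3 - <<'E'
from h import *
d=np.load("w1.npz");p,K,Rc,c=d["p"],d["K"],d["Rc"],d["c"]
h=cv2.cvtColor(p,cv2.COLOR_BGR2HSV); m=((((h[...,0]<6)|(h[...,0]>174))&(h[...,1]>150)&(h[...,2]>130))*255).astype(np.uint8)
cn=max(cv2.findContours(m,cv2.RETR_EXTERNAL,cv2.CHAIN_APPROX_NONE)[0],key=len)[:,0]
P=np.array([onz(K,Rc,c,q,.139)[:2] for q in cn])
r=cv2.minAreaRect((P*1000).astype(np.float32)); print(r, "centroid",onz(K,Rc,c,(316.5,186.7),.139))
# stand rim/white collar check
m=((h[...,1]<40)&(h[...,2]>190)).astype(np.uint8); 
a=np.load("scene0.npz");b=np.load("side0.npz")
M=np.zeros((3,3));y=np.zeros(3)
for e,w in((a,(293.8,138.5)),(b,(345,128))):
    r=ray(e["K"],e["Rc"],w);r/=np.linalg.norm(r);Q=np.eye(3)-np.outer(r,r);M+=Q;y+=Q@e["c"]
print("tri top",np.linalg.solve(M,y))
# base outline of stand: yellow
y=((h[...,0]>15)&(h[...,0]<32)&(h[...,1]>120)&(h[...,2]>120)).astype(np.uint8)[100:220,270:370]
ys,xs=np.nonzero(y); print(xs.min()+270,xs.max()+270,ys.min()+100)
E
```

```text
((480.2392883300781, -192.75411987304688), (21.637033462524414, 21.236339569091797), 53.559295654296875) centroid [ 0.4803871  -0.19244376  0.139     ]
tri top [ 0.47845162 -0.19509827  0.13517523]
285 349 121
```

Call:
{"method": "send_rows", "body": {"increments": [{"gripper": -1, "linear": [0.001, 0.001, -0.01], "delta_rot": [0, 0, 0.13]}, {"gripper": -1, "linear": [0.002, 0.002, -0.03], "delta_rot": [0, 0, 0.26]}, {"gripper": -1, "linear": [0.003, 0.002, -0.05], "delta_rot": [0, 0, 0.39]}, {"gripper": -1, "linear": [0.0035, 0.002, -0.07], "delta_rot": [0, 0, 0.471]}, {"gripper": -1, "linear": [0.0035, 0.002, -0.08], "delta_rot": [0, 0, 0.471]}, {"gripper": -1, "linear": [0.0035, 0.002, -0.08], "delta_rot": [0, 0, 0.471]}, {"gripper": -1, "linear": [0.0035, 0.002, -0.08], "delta_rot": [0, 0, 0.471]}]}}

```text
clock: 2.0
position: [0.4808, -0.1932, 0.1719]
ee_rot: [0.0, 0.893, 0.449, 0.0]
contact_force: [-0.4, 0.4, 0.4]
width: 0.0852
gripper_force: 0.0
```

```bash
python3 - <<'E'
from h import *
s=get_state();print(s["position"],s["ee_rot"],R.from_quat(np.roll(s["ee_rot"],-1)).as_matrix()[:,0],s["qpos"].round(3))
p,K,Rc,c=cam("wrist")
h=cv2.cvtColor(p,cv2.COLOR_BGR2HSV); m=((((h[...,0]<6)|(h[...,0]>174))&(h[...,1]>150)&(h[...,2]>130))*255).astype(np.uint8)
cn=max(cv2.findContours(m,cv2.RETR_EXTERNAL,cv2.CHAIN_APPROX_NONE)[0],key=len)[:,0]
P=np.array([onz(K,Rc,c,q,.139)[:2] for q in cn])
print(cv2.minAreaRect((P*1000).astype(np.float32)))
E
```

```text
[ 0.48083839 -0.19318886  0.17186968] [4.04886537e-04 8.93285903e-01 4.49488699e-01 2.00869578e-04] [ 5.95919737e-01  8.03044000e-01 -5.11592181e-06] [-0.516  0.232  1.721 -0.     1.187  0.122]
((480.16571044921875, -192.1583709716797), (20.265439987182617, 20.88613510131836), 53.36635971069336)
```

Call:
{"method": "send_rows", "body": {"increments": [{"gripper": -1, "linear": [-0.0005, 0.001, -0.02], "delta_rot": [0, 0, 0]}, {"gripper": -1, "linear": [-0.0005, 0.001, -0.04], "delta_rot": [0, 0, 0]}, {"gripper": -1, "linear": [-0.0005, 0.001, -0.06], "delta_rot": [0, 0, 0]}, {"gripper": -1, "linear": [-0.0005, 0.001, -0.075], "delta_rot": [0, 0, 0]}, {"gripper": -1, "linear": [-0.0005, 0.001, -0.082], "delta_rot": [0, 0, 0]}, {"gripper": -1, "linear": [-0.0005, 0.001, -0.082], "delta_rot": [0, 0, 0]}, {"gripper": -1, "linear": [-0.0005, 0.001, -0.082], "delta_rot": [0, 0, 0]}]}}

```text
clock: 2.75
position: [0.481, -0.1918, 0.0903]
ee_rot: [0.001, 0.893, 0.45, 0.001]
contact_force: [-0.1, -0.9, -0.0]
width: 0.0849
gripper_force: 0.0
```

Call:
{"method": "send_rows", "body": {"increments": [{"gripper": 1, "linear": [0, 0, 0], "delta_rot": [0, 0, 0]}, {"gripper": 1, "linear": [0, 0, 0], "delta_rot": [0, 0, 0]}, {"gripper": 1, "linear": [0, 0, 0], "delta_rot": [0, 0, 0]}, {"gripper": 1, "linear": [0, 0, 0], "delta_rot": [0, 0, 0]}, {"gripper": 1, "linear": [0, 0, 0], "delta_rot": [0, 0, 0]}, {"gripper": 1, "linear": [0, 0, 0], "delta_rot": [0, 0, 0]}, {"gripper": 1, "linear": [0, 0, 0], "delta_rot": [0, 0, 0]}, {"gripper": 1, "linear": [0, 0, 0], "delta_rot": [0, 0, 0]}], "newtons": 70}}

```text
clock: 3.55
position: [0.4806, -0.1914, 0.0897]
ee_rot: [0.0, 0.893, 0.451, 0.0]
contact_force: [-0.1, 0.9, 4.6]
width: 0.0208
gripper_force: 68.9
```

Call:
{"method": "send_rows", "body": {"increments": [{"gripper": 1, "linear": [0, 0, 0.01], "delta_rot": [0, 0, 0]}, {"gripper": 1, "linear": [0, 0, 0.03], "delta_rot": [0, 0, 0]}, {"gripper": 1, "linear": [0, 0, 0.05], "delta_rot": [0, 0, 0]}, {"gripper": 1, "linear": [0, 0, 0.075], "delta_rot": [0, 0, 0]}, {"gripper": 1, "linear": [0, 0, 0.1], "delta_rot": [0, 0, 0]}, {"gripper": 1, "linear": [0, 0, 0.11], "delta_rot": [0, 0, 0]}, {"gripper": 1, "linear": [0, 0, 0.11], "delta_rot": [0, 0, 0]}, {"gripper": 1, "linear": [0, 0, 0.11], "delta_rot": [0, 0, 0]}]}}

```text
clock: 4.35
position: [0.4795, -0.1909, 0.1984]
ee_rot: [-0.001, 0.893, 0.451, -0.001]
contact_force: [-0.4, 0.2, -1.3]
width: 0.021
gripper_force: 68.6
```

```bash
python3 - <<'E'
from h import *
s=get_state();print(s["position"],s["contact_force"].round(2))
o=[]
for n in("scene","side"):
    p,K,Rc,c=cam(n); np.savez(n+"2.npz",p=p,K=K,Rc=Rc,c=c)
    P=s["position"]; u=proj(K,Rc,c,P-[0,0,.045]).astype(int); print(n,u)
    o.append(cv2.resize(p[u[1]-37:u[1]+38,u[0]-32:u[0]+33],None,fx=6,fy=6,interpolation=cv2.INTER_CUBIC))
cv2.imwrite("pics/toe.png",np.hstack(o))
E
```

```text
[ 0.47951132 -0.19090873  0.19836984] [-0.38  0.16 -1.34]
scene [293 135]
side [344 122]
```

View pics/toe.png

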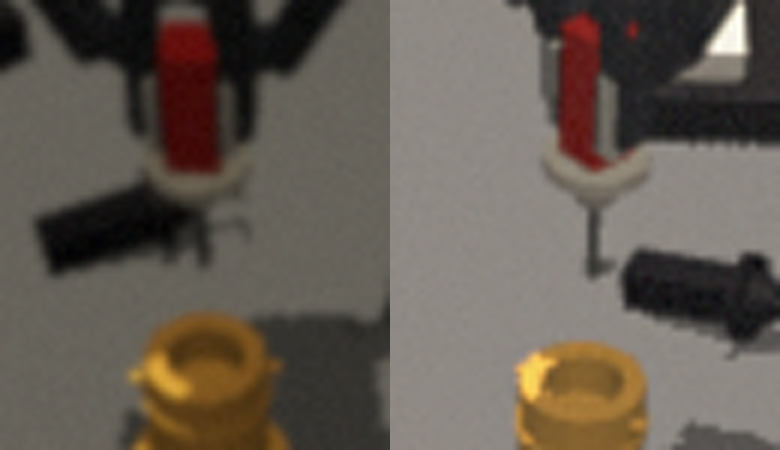

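Side half of the crop: the rod runs down to about (592,272) and the toe points right and slightly up to about (612,265). I'll compare that with the four possible toe directions.

```bash
python3 - <<'E'
from h import *
P=get_state()["position"]; org=np.array([P[0],P[1],P[2]-.0897+.075])
for n,cen,ox in(("scene",(293,135),0),("side",(344,122),390)):
    d=np.load(n+"2.npz")
    f=lambda X:((proj(d["K"],d["Rc"],d["c"],X)-[cen[0]-32,cen[1]-37])*6+[ox,0]).round(0)
    print(n,"collar",f(org))
    for L in(.045,.055,.065):
        print(L,"rod foot",f(org-[0,0,L-.0025]),{a:f(org-[0,0,L-.0025]+.0125*np.array([np.cos(np.radians(a)),np.sin(np.radians(a)),0])).tolist() for a in(53.4,143.4,-126.6,-36.6)})
E
```

```text
scene collar [195. 168.]
0.045 rod foot [200. 245.] {53.4: [196.0, 267.0], 143.4: [230.0, 248.0], -126.6: [203.0, 224.0], -36.6: [170.0, 243.0]}
0.055 rod foot [201. 263.] {53.4: [197.0, 284.0], 143.4: [231.0, 265.0], -126.6: [205.0, 242.0], -36.6: [171.0, 261.0]}
0.065 rod foot [202. 280.] {53.4: [198.0, 301.0], 143.4: [231.0, 282.0], -126.6: [206.0, 259.0], -36.6: [172.0, 278.0]}
side collar [590. 161.]
0.045 rod foot [587. 249.] {53.4: [563.0, 261.0], 143.4: [608.0, 263.0], -126.6: [610.0, 237.0], -36.6: [566.0, 235.0]}
0.055 rod foot [586. 269.] {53.4: [563.0, 281.0], 143.4: [607.0, 283.0], -126.6: [609.0, 257.0], -36.6: [565.0, 255.0]}
0.065 rod foot [585. 289.] {53.4: [562.0, 301.0], 143.4: [606.0, 303.0], -126.6: [608.0, 277.0], -36.6: [565.0, 275.0]}
```

Toe matches −126.6° (opposite tool x), extension about 55 mm. I'll turn +0.53 rad so the toe points along gate −x, and look at the gate from near.

Call:
{"method": "send_rows", "body": {"increments": [{"gripper": 1, "linear": [0.002, 0.03, 0], "delta_rot": [0, 0, 0.07]}, {"gripper": 1, "linear": [0.005, 0.06, 0], "delta_rot": [0, 0, 0.17]}, {"gripper": 1, "linear": [0.008, 0.09, 0], "delta_rot": [0, 0, 0.27]}, {"gripper": 1, "linear": [0.011, 0.12, 0], "delta_rot": [0, 0, 0.37]}, {"gripper": 1, "linear": [0.014, 0.15, 0], "delta_rot": [0, 0, 0.45]}, {"gripper": 1, "linear": [0.017, 0.175, 0], "delta_rot": [0, 0, 0.53]}, {"gripper": 1, "linear": [0.019, 0.193, 0], "delta_rot": [0, 0, 0.53]}, {"gripper": 1, "linear": [0.019, 0.193, 0], "delta_rot": [0, 0, 0.53]}]}}

```text
clock: 5.25
position: [0.4985, 0.0038, 0.1981]
ee_rot: [-0.001, 0.743, 0.67, -0.0]
contact_force: [0.0, -0.9, -1.0]
width: 0.0213
gripper_force: 68.6
```

Call:
{"method": "send_rows", "body": {"increments": [{"gripper": 1, "linear": [0, 0, 0], "delta_rot": [0, 0, 0]}, {"gripper": 1, "linear": [0, 0, 0], "delta_rot": [0, 0, 0]}]}}

```text
clock: 5.45
position: [0.4989, 0.0009, 0.1988]
ee_rot: [-0.0, 0.744, 0.668, -0.001]
contact_force: [0.4, 0.3, -0.5]
width: 0.0211
gripper_force: 68.6
```

```bash
python3 - <<'E'
from h import *
s=get_state();print(s["position"],R.from_quat(np.roll(s["ee_rot"],-1)).as_matrix()[:,0],s["contact_force"].round(2))
p,K,Rc,c=cam("wrist"); np.savez("w2.npz",p=p,K=K,Rc=Rc,c=c); cv2.imwrite("pics/w2.png",p)
E
```

```text
[0.4989319  0.00094213 0.19876807] [ 1.06403752e-01  9.94322817e-01 -6.14865741e-04] [ 0.38  0.32 -0.53]
```

View pics/w2.png

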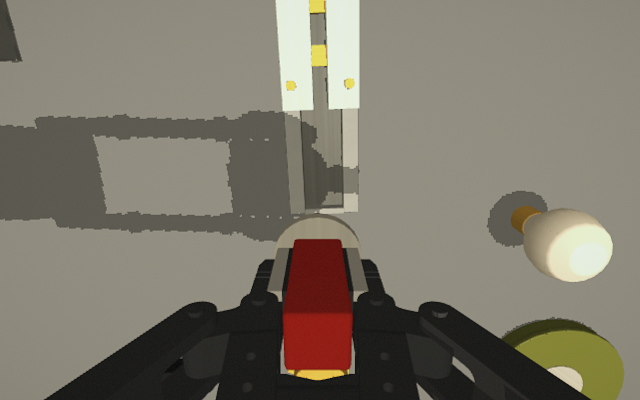

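The wrist view shows the roof strips (x 276–359, mouth edge at row ~109) and the slit at x ~313–328. The mask's front bar is at (318,55) and its rear bar at the top edge. Moving forward 70 mm so the whole mask is in view.

Call:
{"method": "send_rows", "body": {"increments": [{"gripper": 1, "linear": [0.003, 0.025, 0], "delta_rot": [0, 0, 0]}, {"gripper": 1, "linear": [0.006, 0.05, 0], "delta_rot": [0, 0, 0]}, {"gripper": 1, "linear": [0.008, 0.07, 0], "delta_rot": [0, 0, 0]}, {"gripper": 1, "linear": [0.008, 0.07, 0], "delta_rot": [0, 0, 0]}, {"gripper": 1, "linear": [0.008, 0.07, 0], "delta_rot": [0, 0, 0]}]}}

```text
clock: 6.0
position: [0.5072, 0.0709, 0.1992]
ee_rot: [0.0, 0.744, 0.669, -0.0]
contact_force: [-0.2, -0.4, -1.5]
width: 0.0211
gripper_force: 68.6
```

```bash
cat > g.py <<'E'
from h import *
s=get_state();print(s["position"].round(4),R.from_quat(np.roll(s["ee_rot"],-1)).as_matrix()[:,0].round(4),s["contact_force"].round(2))
p,K,Rc,c=cam("wrist"); np.savez("w3.npz",p=p,K=K,Rc=Rc,c=c); cv2.imwrite("pics/w3.png",p)
h=cv2.cvtColor(p,cv2.COLOR_BGR2HSV)
w=((h[...,1]<40)&(h[...,2]>205)); w[:,:230]=0; w[:,400:]=0
n,l,st,ce=cv2.connectedComponentsWithStats(w.astype(np.uint8))
for i in range(1,n):
    if st[i,4]>1500:
        cn=cv2.findContours((l==i).astype(np.uint8),cv2.RETR_EXTERNAL,cv2.CHAIN_APPROX_NONE)[0][0][:,0]
        P=np.array([onz(K,Rc,c,q,.036)[:2] for q in cn]); r=cv2.minAreaRect((P*1000).astype(np.float32)); print("strip",st[i].tolist(),r,cv2.boxPoints(r).round(1).tolist())
g=((h[...,0]>15)&(h[...,0]<35)&(h[...,1]>130)&(h[...,2]>120)); g[:,:230]=0; g[:,400:]=0
n,l,st,ce=cv2.connectedComponentsWithStats(g.astype(np.uint8))
for i in range(1,n):
    if st[i,4]>60:
        cn=cv2.findContours((l==i).astype(np.uint8),cv2.RETR_EXTERNAL,cv2.CHAIN_APPROX_NONE)[0][0][:,0]
        P=np.array([onz(K,Rc,c,q,.028)[:2] for q in cn]); r=cv2.minAreaRect((P*1000).astype(np.float32)); print("gold",st[i].tolist(),r[0],r[1],cv2.boxPoints(r).round(1).tolist())
E
python3 g.py
```

```text
[0.5072 0.0709 0.1992] [ 0.1057  0.9944 -0.001 ] [-0.2  -0.45 -1.54]
strip [275, 59, 35, 66, 1705] ((493.41754150390625, 143.88226318359375), (51.42963409423828, 25.432321548461914), 86.0059585571289) [[478.8999938964844, 119.0999984741211], [504.29998779296875, 117.30000305175781], [507.8999938964844, 168.60000610351562], [482.5, 170.39999389648438]]
strip [323, 58, 32, 114, 3184] ((529.86865234375, 120.52098083496094), (92.8410873413086, 24.97613525390625), 85.68341064453125) [[513.9000244140625, 75.19999694824219], [538.7999877929688, 73.30000305175781], [545.7999877929688, 165.89999389648438], [520.9000244140625, 167.6999969482422]]
gold [341, 79, 9, 9, 65] (537.6008911132812, 146.9937744140625) (6.386384010314941, 6.768073081970215) [[533.9000244140625, 144.1999969482422], [540.5999755859375, 143.5], [541.2999877929688, 149.8000030517578], [534.5999755859375, 150.5]]
gold [282, 81, 9, 9, 65] (488.1383361816406, 150.6814727783203) (6.407804489135742, 6.79318380355835) [[484.3999938964844, 147.89999389648438], [491.20001220703125, 147.10000610351562], [491.8999938964844, 153.5], [
[... 585 characters left out ...]
9, 9, 61] (483.0372619628906, 78.60729217529297) (7.38014030456543, 7.260240077972412) [[479.0, 75.30000305175781], [486.29998779296875, 74.5999984741211], [487.0, 81.9000015258789], [479.79998779296875, 82.69999694824219]]
gold [292, 370, 14, 7, 69] (461.7542419433594, -149.296630859375) (8.187040328979492, 14.356734275817871) [[454.20001220703125, -152.60000610351562], [468.5, -154.10000610351562], [469.29998779296875, -146.0], [455.0, -144.5]]
gold [331, 370, 15, 6, 65] (504.9351501464844, -153.2037811279297) (6.814696788787842, 15.437908172607422) [[496.8999938964844, -155.8000030517578], [512.2000122070312, -157.39999389648438], [513.0, -150.60000610351562], [497.6000061035156, -149.0]]
```

View pics/w3.png

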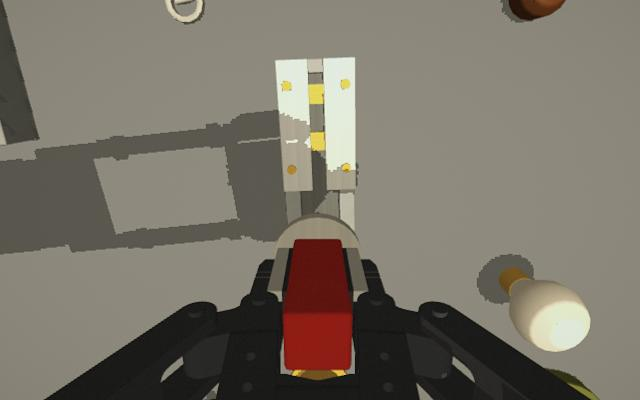

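Call:
{"method": "send_rows", "body": {"increments": [{"gripper": 1, "linear": [0.002, 0.028, -0.01], "delta_rot": [0, 0, 0.016]}, {"gripper": 1, "linear": [0.0042, 0.0555, -0.03], "delta_rot": [0, 0, 0.033]}, {"gripper": 1, "linear": [0.0042, 0.0555, -0.05], "delta_rot": [0, 0, 0.033]}, {"gripper": 1, "linear": [0.0042, 0.0555, -0.07], "delta_rot": [0, 0, 0.033]}, {"gripper": 1, "linear": [0.0042, 0.0555, -0.084], "delta_rot": [0, 0, 0.033]}, {"gripper": 1, "linear": [0.0042, 0.0555, -0.084], "delta_rot": [0, 0, 0.033]}, {"gripper": 1, "linear": [0.0042, 0.0555, -0.084], "delta_rot": [0, 0, 0.033]}, {"gripper": 1, "linear": [0.0042, 0.0555, -0.084], "delta_rot": [0, 0, 0.033]}]}}

```text
clock: 6.85
position: [0.5124, 0.1267, 0.1163]
ee_rot: [0.001, 0.733, 0.681, 0.001]
contact_force: [0.2, 0.1, -0.9]
width: 0.0209
gripper_force: 68.6
```

```bash
python3 - <<'E'
from h import *
s=get_state();P=s["position"];print(P.round(4),R.from_quat(np.roll(s["ee_rot"],-1)).as_matrix()[:,0].round(4),s["contact_force"].round(2))
o=[]
for n in("scene","side"):
    p,K,Rc,c=cam(n); np.savez(n+"3.npz",p=p,K=K,Rc=Rc,c=c)
    u=proj(K,Rc,c,[P[0],P[1],.045]).astype(int); print(n,u)
    o.append(cv2.resize(p[u[1]-37:u[1]+38,u[0]-32:u[0]+33],None,fx=6,fy=6,interpolation=cv2.INTER_CUBIC))
cv2.imwrite("pics/hov.png",np.hstack(o))
E
```

```text
[0.5124 0.1267 0.1163] [7.380e-02 9.973e-01 2.000e-04] [ 0.2   0.06 -0.95]
scene [353 262]
side [298 249]
```

View pics/hov.png

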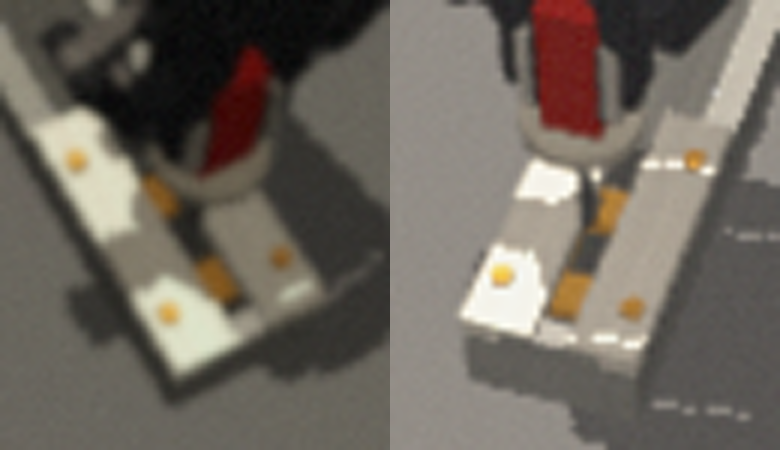

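The crop shows the rod over the slit, and its projected foot falls inside the window. Descending with force checks.

Call:
{"method": "send_rows", "body": {"increments": [{"gripper": 1, "linear": [-0.0006, 0, -0.002], "delta_rot": [0, 0, 0]}, {"gripper": 1, "linear": [-0.0006, 0, -0.004], "delta_rot": [0, 0, 0]}, {"gripper": 1, "linear": [-0.0006, 0, -0.006], "delta_rot": [0, 0, 0]}, {"gripper": 1, "linear": [-0.0006, 0, -0.007], "delta_rot": [0, 0, 0]}, {"gripper": 1, "linear": [-0.0006, 0, -0.007], "delta_rot": [0, 0, 0]}]}}

```text
clock: 7.45
position: [0.5107, 0.1272, 0.1081]
ee_rot: [-0.0, 0.732, 0.681, -0.0]
contact_force: [-0.5, 0.1, -1.3]
width: 0.021
gripper_force: 68.6
```

Call:
{"method": "send_rows", "body": {"increments": [{"gripper": 1, "linear": [0, 0, -0.001], "delta_rot": [0, 0, 0]}, {"gripper": 1, "linear": [0, 0, -0.002], "delta_rot": [0, 0, 0]}, {"gripper": 1, "linear": [0, 0, -0.003], "delta_rot": [0, 0, 0]}, {"gripper": 1, "linear": [0, 0, -0.004], "delta_rot": [0, 0, 0]}, {"gripper": 1, "linear": [0, 0, -0.004], "delta_rot": [0, 0, 0]}]}}

```text
clock: 7.95
position: [0.5107, 0.1272, 0.1041]
ee_rot: [-0.0, 0.732, 0.681, -0.0]
contact_force: [0.3, 0.7, -0.8]
width: 0.0211
gripper_force: 68.6
```

Call:
{"method": "send_rows", "body": {"increments": [{"gripper": 1, "linear": [0, 0, -0.001], "delta_rot": [0, 0, 0]}, {"gripper": 1, "linear": [0, 0, -0.002], "delta_rot": [0, 0, 0]}, {"gripper": 1, "linear": [0, 0, -0.003], "delta_rot": [0, 0, 0]}, {"gripper": 1, "linear": [0, 0, -0.003], "delta_rot": [0, 0, 0]}]}}

```text
clock: 8.35
position: [0.5107, 0.1272, 0.1012]
ee_rot: [-0.0, 0.732, 0.681, -0.0]
contact_force: [-0.6, -0.2, -1.5]
width: 0.0212
gripper_force: 68.6
```

Call:
{"method": "send_rows", "body": {"increments": [{"gripper": 1, "linear": [0, 0, -0.001], "delta_rot": [0, 0, 0]}, {"gripper": 1, "linear": [0, 0, -0.002], "delta_rot": [0, 0, 0]}, {"gripper": 1, "linear": [0, 0, -0.002], "delta_rot": [0, 0, 0]}]}}

```text
clock: 8.65
position: [0.5107, 0.1272, 0.0992]
ee_rot: [-0.0, 0.732, 0.681, -0.0]
contact_force: [-1.2, -0.3, -1.5]
width: 0.0212
gripper_force: 68.6
```

Call:
{"method": "send_rows", "body": {"increments": [{"gripper": 1, "linear": [0, 0, -0.001], "delta_rot": [0, 0, 0]}, {"gripper": 1, "linear": [0, 0, -0.002], "delta_rot": [0, 0, 0]}, {"gripper": 1, "linear": [0, 0, -0.002], "delta_rot": [0, 0, 0]}]}}

```text
clock: 8.95
position: [0.5107, 0.1272, 0.0972]
ee_rot: [-0.0, 0.732, 0.681, -0.0]
contact_force: [0.2, -0.2, -1.9]
width: 0.0211
gripper_force: 68.6
```

Call:
{"method": "send_rows", "body": {"increments": [{"gripper": 1, "linear": [0, 0, -0.001], "delta_rot": [0, 0, 0]}, {"gripper": 1, "linear": [0, 0, -0.0015], "delta_rot": [0, 0, 0]}, {"gripper": 1, "linear": [0, 0, -0.0015], "delta_rot": [0, 0, 0]}]}}

```text
clock: 9.25
position: [0.5107, 0.1272, 0.0957]
ee_rot: [-0.0, 0.732, 0.681, -0.0]
contact_force: [-0.3, -0.5, -0.9]
width: 0.0216
gripper_force: 68.6
```

Call:
{"method": "send_rows", "body": {"increments": [{"gripper": 1, "linear": [0, 0, -0.001], "delta_rot": [0, 0, 0]}, {"gripper": 1, "linear": [0, 0, -0.001], "delta_rot": [0, 0, 0]}]}}

```text
clock: 9.45
position: [0.5107, 0.1272, 0.0947]
ee_rot: [-0.0, 0.732, 0.681, -0.0]
contact_force: [-0.7, -0.1, -1.3]
width: 0.0211
gripper_force: 68.6
```

Call:
{"method": "send_rows", "body": {"increments": [{"gripper": 1, "linear": [0, 0, -0.001], "delta_rot": [0, 0, 0]}, {"gripper": 1, "linear": [0, 0, -0.001], "delta_rot": [0, 0, 0]}]}}

```text
clock: 9.65
position: [0.5108, 0.1272, 0.0937]
ee_rot: [-0.0, 0.732, 0.681, -0.0]
contact_force: [0.2, 0.3, -2.0]
width: 0.0213
gripper_force: 68.6
```

Call:
{"method": "send_rows", "body": {"increments": [{"gripper": 1, "linear": [0, 0, -0.001], "delta_rot": [0, 0, 0]}, {"gripper": 1, "linear": [0, 0, -0.001], "delta_rot": [0, 0, 0]}]}}

```text
clock: 9.85
position: [0.5108, 0.1272, 0.0927]
ee_rot: [-0.0, 0.732, 0.681, -0.0]
contact_force: [-0.1, 0.3, -1.4]
width: 0.0215
gripper_force: 68.6
```

Call:
{"method": "send_rows", "body": {"increments": [{"gripper": 1, "linear": [0, 0, -0.0007], "delta_rot": [0, 0, 0]}, {"gripper": 1, "linear": [0, 0, -0.0007], "delta_rot": [0, 0, 0]}]}}

```text
clock: 10.05
position: [0.5108, 0.1272, 0.092]
ee_rot: [-0.0, 0.732, 0.681, -0.0]
contact_force: [0.9, -0.7, -1.4]
width: 0.0215
gripper_force: 68.6
```

Call:
{"method": "send_rows", "body": {"increments": [{"gripper": 1, "linear": [0, 0, -0.0007], "delta_rot": [0, 0, 0]}, {"gripper": 1, "linear": [0, 0, -0.0007], "delta_rot": [0, 0, 0]}]}}

```text
clock: 10.25
position: [0.5109, 0.1272, 0.0915]
ee_rot: [0.0, 0.732, 0.681, 0.0]
contact_force: [-0.5, -0.3, -0.4]
width: 0.0212
gripper_force: 68.8
```

Call:
{"method": "send_rows", "body": {"increments": [{"gripper": 1, "linear": [0, 0, -0.0007], "delta_rot": [0, 0, 0]}, {"gripper": 1, "linear": [0, 0, -0.0007], "delta_rot": [0, 0, 0]}]}}

```text
clock: 10.45
position: [0.511, 0.1273, 0.0914]
ee_rot: [0.0, 0.732, 0.681, 0.0]
contact_force: [-0.9, 0.5, 4.4]
width: 0.021
gripper_force: 69.5
```

Call:
{"method": "send_rows", "body": {"increments": [{"gripper": 1, "linear": [0, 0, -0.0005], "delta_rot": [0, 0, 0]}, {"gripper": 1, "linear": [0, 0, -0.0005], "delta_rot": [0, 0, 0]}]}}

```text
clock: 10.65
position: [0.511, 0.1273, 0.0911]
ee_rot: [0.0, 0.732, 0.681, 0.0]
contact_force: [-1.0, -0.0, 7.0]
width: 0.0213
gripper_force: 69.8
```

Call:
{"method": "send_rows", "body": {"increments": [{"gripper": 1, "linear": [0, 0, -0.0005], "delta_rot": [0, 0, 0]}, {"gripper": 1, "linear": [0, 0, -0.001], "delta_rot": [0, 0, 0]}, {"gripper": 1, "linear": [0, 0, -0.001], "delta_rot": [0, 0, 0]}, {"gripper": 1, "linear": [0, 0, -0.001], "delta_rot": [0, 0, 0]}]}}

```text
clock: 11.05
position: [0.5111, 0.1273, 0.0905]
ee_rot: [0.0, 0.732, 0.681, 0.0]
contact_force: [-2.0, 0.5, 9.2]
width: 0.0211
gripper_force: 70.0
```

Call:
{"method": "send_rows", "body": {"increments": [{"gripper": 1, "linear": [0, 0, -0.0005], "delta_rot": [0, 0, 0]}, {"gripper": 1, "linear": [0, 0, -0.0007], "delta_rot": [0, 0, 0]}, {"gripper": 1, "linear": [0, 0, -0.0007], "delta_rot": [0, 0, 0]}]}}

```text
clock: 11.35
position: [0.5111, 0.1273, 0.09]
ee_rot: [0.0, 0.732, 0.681, 0.001]
contact_force: [-1.6, 0.5, 10.5]
width: 0.0209
gripper_force: 70.2
```

Call:
{"method": "send_rows", "body": {"increments": [{"gripper": 1, "linear": [0, 0, -0.0005], "delta_rot": [0, 0, 0]}, {"gripper": 1, "linear": [0, 0, -0.0009], "delta_rot": [0, 0, 0]}, {"gripper": 1, "linear": [0, 0, -0.0009], "delta_rot": [0, 0, 0]}, {"gripper": 1, "linear": [0, 0, -0.0009], "delta_rot": [0, 0, 0]}]}}

```text
clock: 11.75
position: [0.5112, 0.1273, 0.0894]
ee_rot: [0.0, 0.732, 0.681, 0.001]
contact_force: [-3.4, -0.5, 11.8]
width: 0.0209
gripper_force: 70.4
```

Call:
{"method": "send_rows", "body": {"increments": [{"gripper": 1, "linear": [-0.0005, 0, 0], "delta_rot": [0, 0, 0]}, {"gripper": 1, "linear": [-0.001, 0, 0], "delta_rot": [0, 0, 0]}, {"gripper": 1, "linear": [-0.001, 0, 0], "delta_rot": [0, 0, 0]}]}}

```text
clock: 12.05
position: [0.5109, 0.1273, 0.0896]
ee_rot: [0.001, 0.732, 0.681, 0.001]
contact_force: [-1.8, 0.5, 12.6]
width: 0.0211
gripper_force: 70.4
```

```bash
python3 - <<'E'
from h import *
s=get_state();print(s["position"].round(4),s["contact_force"].round(2),s["moment"].round(3),R.from_quat(np.roll(s["ee_rot"],-1)).as_matrix().round(4).tolist())
E
```

```text
[0.5109 0.1273 0.0896] [-1.78  0.48 12.58] [-0.099  0.401 -0.05 ] [[0.0728, 0.9973, 0.0032], [0.9973, -0.0728, 0.0003], [0.0005, 0.0032, -1.0]]
```

Call:
{"method": "send_rows", "body": {"increments": [{"gripper": 1, "linear": [-0.0001, -0.001, 0], "delta_rot": [0, 0, 0]}, {"gripper": 1, "linear": [-0.0001, -0.002, 0], "delta_rot": [0, 0, 0]}, {"gripper": 1, "linear": [-0.0002, -0.003, 0], "delta_rot": [0, 0, 0]}, {"gripper": 1, "linear": [-0.0003, -0.004, 0], "delta_rot": [0, 0, 0]}]}}

```text
clock: 12.45
position: [0.5112, 0.1251, 0.0897]
ee_rot: [0.0, 0.733, 0.68, 0.003]
contact_force: [-1.1, 4.3, 10.6]
width: 0.0217
gripper_force: 70.3
```

Call:
{"method": "send_rows", "body": {"increments": [{"gripper": 1, "linear": [-0.0001, -0.001, 0], "delta_rot": [0, 0, 0]}, {"gripper": 1, "linear": [-0.0001, -0.002, 0], "delta_rot": [0, 0, 0]}, {"gripper": 1, "linear": [-0.0002, -0.003, 0], "delta_rot": [0, 0, 0]}, {"gripper": 1, "linear": [-0.0003, -0.004, 0], "delta_rot": [0, 0, 0]}]}}

```text
clock: 12.85
position: [0.5117, 0.1212, 0.0899]
ee_rot: [0.001, 0.733, 0.68, 0.004]
contact_force: [0.3, 4.4, 10.9]
width: 0.0217
gripper_force: 70.3
```

```bash
python3 g.py | grep -v strip; python3 - <<'E'
from h import *
print(get_state()["moment"].round(3))
p,K,Rc,c=cam("side"); a=np.load("side0.npz")["p"]
o=[cv2.resize(q[215:290,265:330],None,fx=6,fy=6,interpolation=cv2.INTER_CUBIC) for q in (a,p)]
cv2.imwrite("pics/drag.png",np.hstack(o))
E
```

```text
[0.5117 0.1212 0.0899] [0.0743 0.9972 0.0046] [ 0.27  4.44 10.87]
gold [353, 171, 14, 14, 149] (537.8280029296875, 144.53028869628906) (7.627048492431641, 7.981181621551514) [[532.7999877929688, 146.6999969482422], [535.9000244140625, 139.39999389648438], [542.9000244140625, 142.39999389648438], [539.7999877929688, 149.6999969482422]]
gold [268, 172, 14, 14, 151] (487.60589599609375, 147.77444458007812) (7.9239935874938965, 7.747569561004639) [[483.3999938964844, 144.10000610351562], [491.20001220703125, 143.5], [491.79998779296875, 151.39999389648438], [484.0, 152.0]]
gold [307, 173, 21, 27, 567] (512.3395385742188, 141.1913299560547) (16.06903648376465, 12.062284469604492) [[505.70001220703125, 133.60000610351562], [517.7000122070312, 132.6999969482422], [519.0, 148.6999969482422], [506.8999938964844, 149.6999969482422]]
[0.862 0.044 0.028]
```

View pics/drag.png

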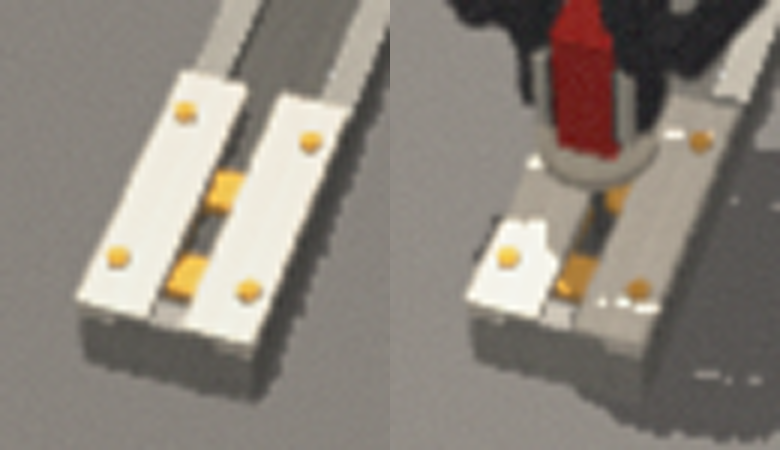

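The mask has not moved yet: its rear bar is still at y = 141.2 mm, and the toe is only now reaching the window edge. I'll press a little deeper to about 2 mm, then keep dragging.

Call:
{"method": "send_rows", "body": {"increments": [{"gripper": 1, "linear": [0, 0, -0.0004], "delta_rot": [0, 0, 0]}, {"gripper": 1, "linear": [-0.0005, 0, -0.0008], "delta_rot": [0, 0, 0]}, {"gripper": 1, "linear": [-0.0005, 0, -0.0008], "delta_rot": [0, 0, 0]}]}}

```text
clock: 13.25
position: [0.5116, 0.121, 0.0893]
ee_rot: [0.001, 0.733, 0.68, 0.004]
contact_force: [-0.2, 4.0, 11.5]
width: 0.0215
gripper_force: 70.5
```

Call:
{"method": "send_rows", "body": {"increments": [{"gripper": 1, "linear": [-0.0001, -0.001, 0], "delta_rot": [0, 0, 0]}, {"gripper": 1, "linear": [-0.0001, -0.002, 0], "delta_rot": [0, 0, 0]}, {"gripper": 1, "linear": [-0.0002, -0.003, 0], "delta_rot": [0, 0, 0]}]}}

```text
clock: 13.55
position: [0.5116, 0.1184, 0.0894]
ee_rot: [0.001, 0.733, 0.68, 0.004]
contact_force: [-0.6, 4.9, 11.3]
width: 0.0212
gripper_force: 70.5
```

Call:
{"method": "send_rows", "body": {"increments": [{"gripper": 1, "linear": [-0.0001, -0.001, 0], "delta_rot": [0, 0, 0]}, {"gripper": 1, "linear": [-0.0001, -0.002, 0], "delta_rot": [0, 0, 0]}, {"gripper": 1, "linear": [-0.0002, -0.003, 0], "delta_rot": [0, 0, 0]}]}}

```text
clock: 13.85
position: [0.5115, 0.1154, 0.0895]
ee_rot: [0.001, 0.733, 0.68, 0.004]
contact_force: [-0.4, 5.0, 12.2]
width: 0.0217
gripper_force: 70.5
```

```bash
python3 g.py | grep -v strip|cut -c1-110
```

```text
[0.5115 0.1154 0.0895] [0.0744 0.9972 0.0051] [-0.36  4.96 12.17]
gold [353, 161, 14, 14, 149] (537.9043579101562, 144.90541076660156) (7.7715301513671875, 7.662383556365967) [
gold [267, 162, 14, 14, 154] (487.6451416015625, 148.17770385742188) (7.771677017211914, 7.688091278076172) [[
gold [306, 173, 22, 27, 590] (511.9553527832031, 135.57388305664062) (16.035646438598633, 12.619376182556152)
```

The mask is sliding: its rear bar moved 5.6 mm at about 5 N total. Continuing.

Call:
{"method": "send_rows", "body": {"increments": [{"gripper": 1, "linear": [-0.0003, -0.003, 0], "delta_rot": [0, 0, 0]}, {"gripper": 1, "linear": [-0.0006, -0.006, 0], "delta_rot": [0, 0, 0]}, {"gripper": 1, "linear": [-0.0008, -0.009, 0], "delta_rot": [0, 0, 0]}, {"gripper": 1, "linear": [-0.001, -0.012, 0], "delta_rot": [0, 0, 0]}, {"gripper": 1, "linear": [-0.0013, -0.015, 0], "delta_rot": [0, 0, 0]}]}}

```text
clock: 14.4
position: [0.5104, 0.1002, 0.0895]
ee_rot: [0.001, 0.733, 0.68, 0.005]
contact_force: [-0.1, 4.7, 12.9]
width: 0.0215
gripper_force: 70.4
```

Call:
{"method": "send_rows", "body": {"increments": [{"gripper": 1, "linear": [-0.0003, -0.003, 0], "delta_rot": [0, 0, 0]}, {"gripper": 1, "linear": [-0.0006, -0.006, 0], "delta_rot": [0, 0, 0]}, {"gripper": 1, "linear": [-0.0008, -0.009, 0], "delta_rot": [0, 0, 0]}, {"gripper": 1, "linear": [-0.001, -0.012, 0], "delta_rot": [0, 0, 0]}, {"gripper": 1, "linear": [-0.0013, -0.015, 0], "delta_rot": [0, 0, 0]}]}}

```text
clock: 14.9
position: [0.5091, 0.0851, 0.0895]
ee_rot: [0.001, 0.733, 0.68, 0.004]
contact_force: [0.4, 4.0, 13.1]
width: 0.021
gripper_force: 70.4
```

Call:
{"method": "send_rows", "body": {"increments": [{"gripper": 1, "linear": [-0.0003, -0.003, 0.0001], "delta_rot": [0, 0, 0]}, {"gripper": 1, "linear": [-0.0006, -0.006, 0.0002], "delta_rot": [0, 0, 0]}, {"gripper": 1, "linear": [-0.0008, -0.009, 0.0002], "delta_rot": [0, 0, 0]}, {"gripper": 1, "linear": [-0.001, -0.012, 0.0002], "delta_rot": [0, 0, 0]}, {"gripper": 1, "linear": [-0.0013, -0.015, 0.0002], "delta_rot": [0, 0, 0]}]}}

```text
clock: 15.4
position: [0.5077, 0.07, 0.0896]
ee_rot: [0.001, 0.733, 0.68, 0.004]
contact_force: [-0.2, 4.6, 12.0]
width: 0.0212
gripper_force: 70.4
```

Call:
{"method": "send_rows", "body": {"increments": [{"gripper": 1, "linear": [-0.0003, -0.003, 0], "delta_rot": [0, 0, 0]}, {"gripper": 1, "linear": [-0.0006, -0.006, 0], "delta_rot": [0, 0, 0]}, {"gripper": 1, "linear": [-0.0008, -0.009, 0], "delta_rot": [0, 0, 0]}, {"gripper": 1, "linear": [-0.001, -0.012, 0], "delta_rot": [0, 0, 0]}, {"gripper": 1, "linear": [-0.0013, -0.015, 0], "delta_rot": [0, 0, 0]}]}}

```text
clock: 15.9
position: [0.5063, 0.055, 0.0895]
ee_rot: [0.001, 0.733, 0.68, 0.004]
contact_force: [0.7, 4.6, 12.4]
width: 0.0213
gripper_force: 70.4
```

Call:
{"method": "send_rows", "body": {"increments": [{"gripper": 1, "linear": [-0.0003, -0.003, 0], "delta_rot": [0, 0, 0]}, {"gripper": 1, "linear": [-0.0006, -0.006, 0], "delta_rot": [0, 0, 0]}, {"gripper": 1, "linear": [-0.0008, -0.009, 0], "delta_rot": [0, 0, 0]}, {"gripper": 1, "linear": [-0.001, -0.012, 0], "delta_rot": [0, 0, 0]}, {"gripper": 1, "linear": [-0.0013, -0.015, 0], "delta_rot": [0, 0, 0]}]}}

```text
clock: 16.4
position: [0.505, 0.0398, 0.0895]
ee_rot: [0.001, 0.733, 0.68, 0.004]
contact_force: [-0.0, 4.4, 10.5]
width: 0.0213
gripper_force: 70.4
```

Call:
{"method": "send_rows", "body": {"increments": [{"gripper": 1, "linear": [-0.0003, -0.003, 0], "delta_rot": [0, 0, 0]}, {"gripper": 1, "linear": [-0.0006, -0.006, 0], "delta_rot": [0, 0, 0]}, {"gripper": 1, "linear": [-0.0008, -0.009, 0], "delta_rot": [0, 0, 0]}, {"gripper": 1, "linear": [-0.001, -0.012, 0], "delta_rot": [0, 0, 0]}, {"gripper": 1, "linear": [-0.0013, -0.015, 0], "delta_rot": [0, 0, 0]}, {"gripper": 1, "linear": [-0.0013, -0.015, 0], "delta_rot": [0, 0, 0]}]}}

```text
clock: 17.0
position: [0.5036, 0.024, 0.0895]
ee_rot: [0.002, 0.733, 0.68, 0.003]
contact_force: [1.2, 3.2, 11.2]
width: 0.0213
gripper_force: 70.5
```

```bash
python3 g.py |cut -c1-230
```

```text
[0.5036 0.024  0.0895] [0.0742 0.9972 0.0023] [ 1.25  3.23 11.2 ]
strip [255, 0, 53, 142, 6223] ((490.98492431640625, 107.65252685546875), (69.2164306640625, 25.118032455444336), 85.99801635742188) [[476.0, 74.0], [501.1000061035156, 72.30000305175781], [505.8999938964844, 141.3000030517578], [4
strip [332, 0, 52, 165, 7649] ((528.755126953125, 98.41044616699219), (82.08702850341797, 25.122129440307617), 85.97835540771484) [[513.2999877929688, 58.29999923706055], [538.4000244140625, 56.599998474121094], [544.2000122070312
gold [357, 121, 14, 15, 161] (533.15380859375, 75.99578094482422) (7.433511734008789, 7.729450225830078) [[527.7999877929688, 76.4000015258789], [532.9000244140625, 70.5999984741211], [538.5, 75.5999984741211], [533.4000244140625,
gold [268, 122, 15, 15, 172] (483.1117248535156, 79.22975158691406) (7.82900857925415, 7.982093811035156) [[478.79998779296875, 75.5999984741211], [486.79998779296875, 75.0], [487.3999938964844, 82.80000305175781], [479.3999938964
gold [291, 174, 54, 47, 1837] (504.16876220703125, 36.997867584228516) (28.919801712036133, 31.516521453857422) [[487.3999938964844, 23.700000762939453], [518.9000244140625, 21.5], [520.9000244140625, 50.29999923706055], [489.5, 5
```

Call:
{"method": "send_rows", "body": {"increments": [{"gripper": 1, "linear": [-0.0002, -0.002, 0], "delta_rot": [0, 0, 0]}, {"gripper": 1, "linear": [-0.0003, -0.004, 0], "delta_rot": [0, 0, 0]}, {"gripper": 1, "linear": [-0.0005, -0.006, 0], "delta_rot": [0, 0, 0]}, {"gripper": 1, "linear": [-0.0005, -0.006, 0], "delta_rot": [0, 0, 0]}]}}

```text
clock: 17.45
position: [0.5031, 0.0182, 0.0894]
ee_rot: [0.002, 0.733, 0.68, 0.003]
contact_force: [0.4, 3.2, 11.6]
width: 0.0213
gripper_force: 70.5
```

Call:
{"method": "send_rows", "body": {"increments": [{"gripper": 1, "linear": [0, 0.001, 0], "delta_rot": [0, 0, 0]}, {"gripper": 1, "linear": [0.0002, 0.003, 0], "delta_rot": [0, 0, 0]}, {"gripper": 1, "linear": [0.0003, 0.004, 0], "delta_rot": [0, 0, 0]}, {"gripper": 1, "linear": [0.0003, 0.004, 0], "delta_rot": [0, 0, 0]}]}}

```text
clock: 17.85
position: [0.5032, 0.0196, 0.0894]
ee_rot: [0.004, 0.732, 0.681, 0.001]
contact_force: [-0.2, -4.6, 12.5]
width: 0.0213
gripper_force: 70.5
```

Backed the toe off the edge; lifting slowly straight up.

Call:
{"method": "send_rows", "body": {"increments": [{"gripper": 1, "linear": [0, 0, 0.001], "delta_rot": [0, 0, 0]}, {"gripper": 1, "linear": [0, 0, 0.002], "delta_rot": [0, 0, 0]}, {"gripper": 1, "linear": [0, 0, 0.004], "delta_rot": [0, 0, 0]}, {"gripper": 1, "linear": [0, 0, 0.006], "delta_rot": [0, 0, 0]}, {"gripper": 1, "linear": [0, 0, 0.008], "delta_rot": [0, 0, 0]}, {"gripper": 1, "linear": [0, 0, 0.012], "delta_rot": [0, 0, 0]}, {"gripper": 1, "linear": [0, 0, 0.018], "delta_rot": [0, 0, 0]}]}}

```text
clock: 18.55
position: [0.4997, 0.0214, 0.1047]
ee_rot: [-0.001, 0.732, 0.681, -0.001]
contact_force: [0.2, 0.2, -2.0]
width: 0.0209
gripper_force: 68.7
```

Call:
{"method": "send_rows", "body": {"increments": [{"gripper": 1, "linear": [0, 0, 0.02], "delta_rot": [0, 0, 0]}, {"gripper": 1, "linear": [0, 0, 0.05], "delta_rot": [0, 0, 0]}, {"gripper": 1, "linear": [0, 0, 0.08], "delta_rot": [0, 0, 0]}, {"gripper": 1, "linear": [0, 0, 0.095], "delta_rot": [0, 0, 0]}, {"gripper": 1, "linear": [0, 0, 0.095], "delta_rot": [0, 0, 0]}, {"gripper": 1, "linear": [0, 0, 0.095], "delta_rot": [0, 0, 0]}]}}

```text
clock: 19.15
position: [0.4999, 0.0213, 0.1997]
ee_rot: [-0.0, 0.732, 0.681, -0.0]
contact_force: [-1.6, 0.5, -2.1]
width: 0.0212
gripper_force: 68.8
```

```bash
python3 g.py|cut -c1-230; python3 - <<'E'
from h import *
for n in("scene","side"):
    p,K,Rc,c=cam(n); cv2.imwrite(f"pics/{n}5.png",p)
    h=cv2.cvtColor(p,cv2.COLOR_BGR2HSV); g=((h[...,0]>12)&(h[...,0]<35)&(h[...,1]>130)&(h[...,2]>90)).astype(np.uint8)
    k,l,st,ce=cv2.connectedComponentsWithStats(g)
    for i in range(1,k):
        X=onz(K,Rc,c,ce[i],.028)
        if st[i,4]>8 and .4<X[0]<.6 and -.08<X[1]<.2: print(n,st[i].tolist(),X.round(4))
s=get_state(); print(s["qpos"].round(3))
E
```

```text
[0.4999 0.0213 0.1997] [7.290e-02 9.973e-01 1.000e-04] [-1.61  0.47 -2.13]
strip [282, 0, 34, 126, 3565] ((491.1755676269531, 114.63157653808594), (94.53043365478516, 25.349607467651367), 85.7669677734375) [[475.0, 68.4000015258789], [500.29998779296875, 66.5999984741211], [507.29998779296875, 160.800003
strip [331, 0, 35, 135, 3991] ((529.5475463867188, 107.9996566772461), (102.11944580078125, 25.400611877441406), 85.82818603515625) [[513.2000122070312, 58.0], [538.5, 56.20000076293945], [545.9000244140625, 158.0], [520.599975585
gold [288, 12, 9, 11, 81] (488.14093017578125, 151.7595977783203) (7.2409443855285645, 6.392524719238281) [[484.6000061035156, 148.39999389648438], [491.0, 147.89999389648438], [491.70001220703125, 155.10000610351562], [485.299987
gold [350, 12, 9, 11, 83] (537.5191650390625, 148.09524536132812) (7.2803568840026855, 6.394374847412109) [[534.2000122070312, 144.60000610351562], [540.5, 144.3000030517578], [540.9000244140625, 151.60000610351562], [534.5, 151.8
gold [291, 106, 9, 9, 62] (483.8296813964844, 79.674560546875) (6.688746452331543, 6.903685092926025) [[480.1000061035156, 76.5999984741211], [487.0, 76.0999984741211], [487.5, 82.80000305175781], [480.6000061035156, 83.3000030517
gold [348, 106, 9, 9, 62] (532.7368774414062, 76.4772720336914) (6.538902759552002, 6.693763732910156) [[528.0999755859375, 76.9000015258789], [532.5, 71.80000305175781], [537.4000244140625, 76.0999984741211], [533.0, 81.099998474
gold [304, 148, 36, 61, 1719] (502.29351806640625, 17.29249382019043) (56.480674743652344, 31.853973388671875) [[484.0, -9.5], [515.7999877929688, -12.199999809265137], [520.5999755859375, 44.099998474121094], [488.79998779296875,
scene [319, 218, 23, 23, 247] [0.5036 0.019  0.028 ]
side [305, 209, 21, 22, 235] [0.5029 0.0212 0.028 ]
[-0.097  0.186  1.712  0.     1.247 -0.024]
```

The mask lies flat at (502.3, 17.3) mm, 56.5×31.9, with its rear edge about 17 mm clear of the mouth. Returning to the stand.

Call:
{"method": "send_rows", "body": {"increments": [{"gripper": 1, "linear": [-0.002, -0.025, 0], "delta_rot": [0, 0, -0.08]}, {"gripper": 1, "linear": [-0.005, -0.06, 0], "delta_rot": [0, 0, -0.19]}, {"gripper": 1, "linear": [-0.008, -0.095, 0], "delta_rot": [0, 0, -0.3]}, {"gripper": 1, "linear": [-0.012, -0.13, 0], "delta_rot": [0, 0, -0.4]}, {"gripper": 1, "linear": [-0.015, -0.165, 0], "delta_rot": [0, 0, -0.5]}, {"gripper": 1, "linear": [-0.018, -0.195, 0], "delta_rot": [0, 0, -0.563]}, {"gripper": 1, "linear": [-0.0193, -0.2127, 0], "delta_rot": [0, 0, -0.563]}, {"gripper": 1, "linear": [-0.0193, -0.2127, 0], "delta_rot": [0, 0, -0.563]}]}}

```text
clock: 20.1
position: [0.4805, -0.1937, 0.1988]
ee_rot: [-0.0, 0.893, 0.449, -0.001]
contact_force: [-0.8, 1.0, -1.2]
width: 0.0212
gripper_force: 68.7
```

Call:
{"method": "send_rows", "body": {"increments": [{"gripper": 1, "linear": [0, 0, 0], "delta_rot": [0, 0, 0]}, {"gripper": 1, "linear": [0, 0, 0], "delta_rot": [0, 0, 0]}, {"gripper": 1, "linear": [0, 0, 0], "delta_rot": [0, 0, 0]}]}}

```text
clock: 20.4
position: [0.481, -0.1904, 0.1998]
ee_rot: [-0.0, 0.892, 0.451, -0.0]
contact_force: [0.5, -0.4, -1.9]
width: 0.0211
gripper_force: 68.7
```

```bash
python3 - <<'E'
from h import *
s=get_state();P=s["position"];print(P.round(4),s["ee_rot"].round(4),s["contact_force"].round(2))
for n in("scene","side"):
    p,K,Rc,c=cam(n); a=np.load(n+"2.npz")["p"]; u=proj(K,Rc,c,P-[0,0,.045]).astype(int)
    # red handle + collar comparison with the lifted picture (before)
    def red(p):
        h=cv2.cvtColor(p,cv2.COLOR_BGR2HSV); m=((h[...,0]<6)|(h[...,0]>174))&(h[...,1]>190)&(h[...,2]>60)
        y,x=np.nonzero(m); k=(abs(x-u[0])<30)&(abs(y-u[1])<50); return x[k].mean().round(2),y[k].mean().round(2),y[k].max(),k.sum()
    print(n,red(a),red(p))
    sl=np.s_[u[1]-10:u[1]+12,u[0]-12:u[0]+16]
    print((cv2.phaseCorrelate(np.float32(cv2.cvtColor(a[sl],6)),np.float32(cv2.cvtColor(p[sl],6)))))
E
```

```text
[ 0.481  -0.1904  0.1998] [-4.000e-04  8.924e-01  4.512e-01 -1.000e-04] [ 0.5  -0.4  -1.95]
scene (np.float64(291.92), np.float64(113.21), np.int64(125), np.int64(171)) (np.float64(291.31), np.float64(113.07), np.int64(125), np.int64(172))
((-0.14953321724788715, -0.09438698588586725), 0.9710834287934833)
side (np.float64(342.7), np.float64(98.88), np.int64(111), np.int64(50)) (np.float64(342.34), np.float64(97.03), np.int64(110), np.int64(61))
((-0.35473291383099337, -0.2722429512175548), 0.9995093531078763)
```

Call:
{"method": "send_rows", "body": {"increments": [{"gripper": 1, "linear": [-0.0004, -0.001, -0.02], "delta_rot": [0, 0, 0]}, {"gripper": 1, "linear": [-0.0004, -0.001, -0.04], "delta_rot": [0, 0, 0]}, {"gripper": 1, "linear": [-0.0004, -0.001, -0.05], "delta_rot": [0, 0, 0]}, {"gripper": 1, "linear": [-0.0004, -0.001, -0.055], "delta_rot": [0, 0, 0]}, {"gripper": 1, "linear": [-0.0004, -0.001, -0.06], "delta_rot": [0, 0, 0]}, {"gripper": 1, "linear": [-0.0004, -0.001, -0.065], "delta_rot": [0, 0, 0]}, {"gripper": 1, "linear": [-0.0004, -0.001, -0.07], "delta_rot": [0, 0, 0]}]}}

```text
clock: 21.2
position: [0.4811, -0.1927, 0.1302]
ee_rot: [0.001, 0.893, 0.451, 0.0]
contact_force: [0.4, 0.0, -1.8]
width: 0.0209
gripper_force: 68.7
```

Call:
{"method": "send_rows", "body": {"increments": [{"gripper": 1, "linear": [0, 0, -0.006], "delta_rot": [0, 0, 0]}, {"gripper": 1, "linear": [0, 0, -0.012], "delta_rot": [0, 0, 0]}, {"gripper": 1, "linear": [0, 0, -0.018], "delta_rot": [0, 0, 0]}, {"gripper": 1, "linear": [0, 0, -0.024], "delta_rot": [0, 0, 0]}, {"gripper": 1, "linear": [0, 0, -0.028], "delta_rot": [0, 0, 0]}, {"gripper": 1, "linear": [0, 0, -0.03], "delta_rot": [0, 0, 0]}, {"gripper": 1, "linear": [0, 0, -0.03], "delta_rot": [0, 0, 0]}]}}

```text
clock: 21.9
position: [0.4805, -0.1924, 0.0997]
ee_rot: [-0.0, 0.893, 0.451, -0.0]
contact_force: [0.2, -0.4, -1.3]
width: 0.0213
gripper_force: 68.7
```

Call:
{"method": "send_rows", "body": {"increments": [{"gripper": 1, "linear": [0, 0, -0.002], "delta_rot": [0, 0, 0]}, {"gripper": 1, "linear": [0, 0, -0.004], "delta_rot": [0, 0, 0]}, {"gripper": 1, "linear": [0, 0, -0.006], "delta_rot": [0, 0, 0]}, {"gripper": 1, "linear": [0, 0, -0.007], "delta_rot": [0, 0, 0]}, {"gripper": 1, "linear": [0, 0, -0.007], "delta_rot": [0, 0, 0]}]}}

```text
clock: 22.4
position: [0.4805, -0.1924, 0.0929]
ee_rot: [-0.0, 0.893, 0.451, -0.0]
contact_force: [0.9, 0.2, -1.7]
width: 0.0211
gripper_force: 68.7
```

Call:
{"method": "send_rows", "body": {"increments": [{"gripper": 1, "linear": [0, 0, -0.001], "delta_rot": [0, 0, 0]}, {"gripper": 1, "linear": [0, 0, -0.002], "delta_rot": [0, 0, 0]}, {"gripper": 1, "linear": [0, 0, -0.002], "delta_rot": [0, 0, 0]}]}}

```text
clock: 22.7
position: [0.4805, -0.1924, 0.0909]
ee_rot: [-0.0, 0.893, 0.451, -0.0]
contact_force: [-0.3, -0.5, -1.7]
width: 0.0217
gripper_force: 68.7
```

Call:
{"method": "send_rows", "body": {"increments": [{"gripper": 1, "linear": [0, 0, -0.0007], "delta_rot": [0, 0, 0]}, {"gripper": 1, "linear": [0, 0, -0.0014], "delta_rot": [0, 0, 0]}, {"gripper": 1, "linear": [0, 0, -0.0014], "delta_rot": [0, 0, 0]}]}}

```text
clock: 23.0
position: [0.4807, -0.1925, 0.0897]
ee_rot: [0.0, 0.893, 0.451, 0.0]
contact_force: [-0.3, -0.4, -0.6]
width: 0.0212
gripper_force: 68.9
```

Just touching the rim at the original height (0.0897). I'll seat it with 0.7 mm more, then release.

Call:
{"method": "send_rows", "body": {"increments": [{"gripper": 1, "linear": [0, 0, -0.0007], "delta_rot": [0, 0, 0]}, {"gripper": 1, "linear": [0, 0, -0.0007], "delta_rot": [0, 0, 0]}]}}

```text
clock: 23.2
position: [0.4807, -0.1925, 0.0897]
ee_rot: [0.0, 0.893, 0.451, 0.0]
contact_force: [-1.4, -0.6, 4.2]
width: 0.0208
gripper_force: 69.6
```

Call:
{"method": "send_rows", "body": {"increments": [{"gripper": 0.5, "linear": [0, 0, 0.0005], "delta_rot": [0, 0, 0]}, {"gripper": 0, "linear": [0, 0, 0.001], "delta_rot": [0, 0, 0]}, {"gripper": -1, "linear": [0, 0, 0.001], "delta_rot": [0, 0, 0]}, {"gripper": -1, "linear": [0, 0, 0.001], "delta_rot": [0, 0, 0]}, {"gripper": -1, "linear": [0, 0, 0.001], "delta_rot": [0, 0, 0]}, {"gripper": -1, "linear": [0, 0, 0.001], "delta_rot": [0, 0, 0]}, {"gripper": -1, "linear": [0, 0, 0.001], "delta_rot": [0, 0, 0]}, {"gripper": -1, "linear": [0, 0, 0.001], "delta_rot": [0, 0, 0]}]}}

```text
clock: 24.0
position: [0.4806, -0.1925, 0.0899]
ee_rot: [0.0, 0.893, 0.451, 0.0]
contact_force: [-1.0, -1.0, -0.4]
width: 0.0854
gripper_force: 0.0
```

Call:
{"method": "send_rows", "body": {"increments": [{"gripper": -1, "linear": [0, 0, 0.01], "delta_rot": [0, 0, 0]}, {"gripper": -1, "linear": [0, 0, 0.03], "delta_rot": [0, 0, 0]}, {"gripper": -1, "linear": [0, 0, 0.06], "delta_rot": [0, 0, 0]}, {"gripper": -1, "linear": [0, 0, 0.09], "delta_rot": [0, 0, 0]}, {"gripper": -1, "linear": [0, 0, 0.12], "delta_rot": [0, 0, 0]}, {"gripper": -1, "linear": [0, 0, 0.14], "delta_rot": [0, 0, 0]}, {"gripper": -1, "linear": [0, 0, 0.14], "delta_rot": [0, 0, 0]}]}}

```text
clock: 24.7
position: [0.4825, -0.1935, 0.2338]
ee_rot: [0.003, 0.893, 0.451, 0.002]
contact_force: [-0.3, -0.1, 0.1]
width: 0.0853
gripper_force: 0.0
```

```bash
python3 - <<'E'
from h import *
def red(p):
    h=cv2.cvtColor(p,cv2.COLOR_BGR2HSV); m=((h[...,0]<6)|(h[...,0]>174))&(h[...,1]>190)&(h[...,2]>60)
    n,l,st,ce=cv2.connectedComponentsWithStats(m.astype(np.uint8)); return [(st[i].tolist(),ce[i].round(1).tolist()) for i in range(1,n) if st[i,4]>40]
o=[]
for n,sl in(("scene",np.s_[125:300,265:395]),("side",np.s_[115:290,265:395])):
    p,K,Rc,c=cam(n); a=np.load(n+"0.npz")["p"]; print(n,red(a),red(p)); o.append(cv2.resize(p[sl],None,fx=3,fy=3,interpolation=cv2.INTER_CUBIC))
cv2.imwrite("pics/fin.png",np.hstack(o))
s=get_state();print(s["position"],s["contact_force"].round(1),s["width"])
E
```

```text
scene [([289, 136, 9, 21, 151], [293.5, 145.7])] [([290, 136, 8, 21, 145], [293.7, 146.0])]
side [([340, 125, 11, 23, 142], [344.3, 134.7])] [([340, 125, 11, 23, 111], [344.5, 135.5])]
[ 0.48048102 -0.1924088   0.23020069] [ 0.4 -0.3 -0.1] 0.0850893311773357
```

View pics/fin.png

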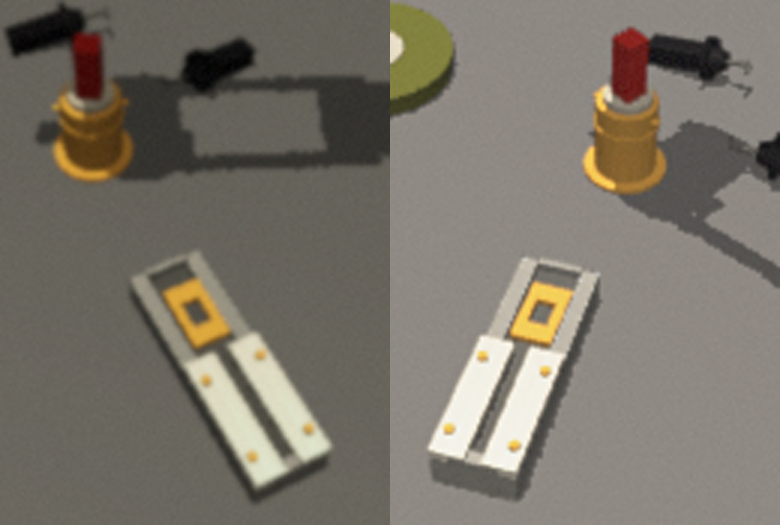

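The final crop shows the pick upright and seated at its original pixels. The mask lies flat on the landing with a visible gap to the roof.

```bash
python3 -c "from rig import sign_off; print(sign_off())"
```

```text
the job is handed in; nothing more can be done
None
```

The job is handed in at about 25 s of the 67 s allowed: the mask was dragged out by the hook with the bed pressed about 1.5–2 mm and lies flat on the landing, an estimated 10 mm or more clear of the roof, and the pick is back upright and seated in the brass socket.

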